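# Change over keyed die inserts in two sloping shoes

### The job

Change the die inserts in the two sloping shoes: take the worn insert out of the shoe with the flat-sided pocket and stand it in the open square tray, then fit the new insert with the flat in its place and the new notched insert in the pocket with the key. Turn each new insert so that its flat or notch matches, so that it drops fully home, and let go of it. Leave the spray can, the angle iron and the piece of pipe where they stand.

Things in the scene. Friction and masses are not known exactly. Their poses are not given: they have to be found in the camera images.
- worn_insert: Worn die insert, seated at the start in the flat-sided pocket (mm). Same shape as flat_insert: round flange 50 dia., 14 thick, one flat on its +x side 18 from the axis. Collar dia. 25 to z 16.5, then hex stem 20 across flats up to z 60, with two of its flats facing +x and -x. Origin: centre of underside, z along the stem. Steel, about 0.25 kg (varies).
- flat_insert: New die insert with a flat, stands on the bench at the start, stem up, any yaw (mm). Round flange 50 dia., 14 thick, one flat on its +x side 18 from the axis. Collar dia. 25 to z 16.5, then hex stem 20 across flats up to z 60, with two of its flats facing +x and -x. Origin: centre of underside, z along the stem. Steel, about 0.25 kg (varies).
- notch_insert: New die insert with a notch, stands on the bench at the start, stem up, any yaw (mm). Round flange 50 dia., 14 thick, one slot 12 wide cut in from its +x side to 17 from the axis. Collar dia. 25 to z 16.5, then hex stem 20 across flats up to z 60, with two of its flats facing +x and -x. Origin: centre of underside, z along the stem. Steel, about 0.25 kg (varies).
- flat_shoe: Shoe with the flat-sided pocket: fixed dark grey foot 112 x 100 and sloping dark plate 96 x 96, rising from 12 to about 71 above the bench, with a 3 high screw head at each corner (mm). Origin: centre of its underside on the bench, x towards the high side, z up. The pocket floor's centre is 40 above the origin.
- key_shoe: Shoe with the keyed pocket: fixed dark grey foot 112 x 100 and sloping dark plate 96 x 96, rising from 12 to about 71 above the bench, with a 3 high screw head at each corner (mm). Origin: centre of its underside on the bench, x towards the high side, z up. The pocket floor's centre is 40 above the origin.
- flat_pocket: Flat-sided pocket (mm) square to a plate sloped 25 degrees. Origin: centre of pocket floor; x straight up the slope, y level, z square out of the plate, leaning 25 degrees roughly towards the robot. Pocket 53 dia., 12 deep (plate face z 12), mouth chamfer 1.5. Its uphill (+x) side is a straight wall 19.2 from the centre: the insert's x goes along the pocket's x.
- key_pocket: Keyed pocket (mm) square to a plate sloped 25 degrees. Origin: centre of pocket floor; x straight up the slope, y level, z square out of the plate, leaning 25 degrees roughly towards the robot. Pocket 53 dia., 12 deep (plate face z 12), mouth chamfer 1.5. On its +y side a key 9 wide, full depth, stands in to 18.6 from the centre: the insert's x goes along the pocket's y.
- tray: Fixed open grey metal tray, square, 130 x 130 and 18 high (mm), wall and floor 3 thick; origin at the centre of its underside, z up, sides along x and y.
- spray_can: Bystander: upright spray can, 54 in diameter, 188 high (mm), loose; origin at the centre of its underside.
- angle_iron: Bystander: offcut of angle iron standing on end, 40 x 40 and 110 high, 4 thick (mm), loose; origin at the centre of its square's underside.
- pipe_piece: Bystander: short pipe standing on end between the shoes, 42 in diameter, 55 high (mm), loose; origin at the centre of its underside.
Things that resemble listed ones, but are neither listed nor needed, are in the scene too. Leave any purple or turquoise look-alike of the notch_insert alone.

How it is judged:
By the outcome, as a careful person would: the job done as asked, in the order asked, and still so for the second after the job is handed in, with the robot touching nothing.
It also fails if it takes over 72 s, if anything falls off the work surface, if the arm or the gripper's body presses on something with over 40 N, if the wrist force passes 120 N, or if a joint passes its speed limit or range.

### The arm

A 6-joint arm with a two-finger parallel gripper is mounted at the origin on a cart in front of the work surface, level with it; the furniture and walls round the work are solid. World frame = base frame: x ahead of the robot, y to its left, z up, the work surface at z = 0. Lengths are in m, angles in rad, forces in N, time in s.
With the tool pointing down it reaches from about 0.425 to 0.95 m from the base axis. Payload 3.5 kg.
Tool frame: the origin (TCP) lies between the finger pads; the fingertips stand 19 mm ahead of it and the grasp point (between the pads) is the TCP (ctrl.nose_length is the distance from the TCP to the fingertips, in m); z points along the fingers, y is the line along which they close (so a half turn about z gives the same grasp; the last joint's range is limited). The gripper opens to 85 mm and grips with 20 to 120 N. Pads are 22 mm wide; open, the fingers measure 114 mm over their backs; the gripper's body (76 mm by 85 mm) begins 54 mm behind the grasp point. The pads swing forward as they close: fully open they stand 13 mm farther back than shut.
Start: joints at [-1.469, 0.286, 1.577, -0, 1.279, -0.15], TCP at [0.168, -0.654, 0.25] pointing down, gripper open.
Joint ranges: [-2.77, 2.77], [-0.9, 2.22], [0.21, 2.48], [-1.53, 4.67], [0.24, 2.81], [-2.84, 2.84]. Speed limits (rad/s): [2.79, 2.79, 3.14, 3.14, 3.14, 3.14].

### API

Orientations are given as a unit quaternion [x, y, z, w].
In Python, from plant import ctrl gives the robot as it stands.
- The arm moves only by the tool apply_moves, never from a script. Its argument "series" is a list of rows, each a list of 6 numbers: the shift along the world's x, y, z scaled (see below), then the turn, a rotation vector about the world's x, y, z scaled (see below). A call has 1 to 20 rows; each row is the pose to reach, as a shift and turn from the pose commanded when the call began; what a row does not reach only later rows make up. The controller multiplies each number of a shift by 0.8 m and each number of a turn by 45 degrees. A row lasts 1/8 s, in which the tool goes at most 62.5 mm and 10.7 degrees, less where a joint would pass 70% of its speed; a pose out of reach is approached as far as the arm can. A call with a number of a shift or a turn outside -1 to 1 is refused whole. A call with a gripper value outside its range is refused whole. "jaw" is the opening, from 0 (shut) to 1 (fully open), set as the call begins (left out, the last holds). The fingers move at their own pace and stop on an object; "squeeze" is the grip in N (left out, the last holds). Time passes only in rows, so rows that repeat a pose let the fingers close. It gives the time, the measured TCP pose, the force, the opening and the grip force at its end, in the units of the state.
- ctrl.get_state(): the state, without advancing time (a new reading comes with each control period).
- ctrl.read_camera(name): name is "scene" or "top"; returns the picture (480x640x3 uint8, red, green, blue); there is no depth.
- ctrl.get_calibration(name): a dict with "fx", "fy", "cx", "cy" (pixels), "xyz" and "orientation" of the camera in the world. Camera axes: x right, y up, looking along -z (the intrinsics and any distortion apply to the point x, -y, -z); pixel columns grow to the right and rows downward; lengths in m; the calibration is good to about 2 mm. A picture is of the moment at which its call begins. get_calibration takes no time and is no camera call.
- ctrl.sign_off(): hands the job in; it is judged then, once.
Trained networks look in the newest picture that a camera, given by its name, has taken for a name from the list of things; names that differ only in an ending like _2 or _b are one class to them, and where a whole thing is asked for, a point or a joint stands for the part that bears it (a point fixed in the world has none). Each returns a list of dicts, best first, with "p" (0 to 1); they miss things now and then, are a little off and sometimes report something else, mostly with a low value. They report only what shows in the picture. A call takes as long as a camera call. They do not tell look-alikes from the thing itself.
- ctrl.boxes_of(thing, camera): "xy" ([column, row] as shares, 0 to 1, of the picture: columns of its width, rows of its height, amid what is visible of it).
- ctrl.silhouettes(thing, camera): "pixels" (480x640 bool, what is visible of it) and "xy" ([column, row] as shares, 0 to 1, of the picture: columns of its width, rows of its height, amid what is visible of it).
The state is a dict: "time": time; "qpos": joint angles; "dq": joint speeds; "joint_efforts": joint torques, N m; "eef_pos": TCP position; "tcp_rot": TCP orientation; "contact_force": force on the tool from outside, world axes, zero at the start; "wrist_torque": the same for the moment, N m; "opening": opening from 0.0 (shut) to 1.0 (fully open); "finger_force": force on a finger pad.
Only numpy, scipy, OpenCV 4.12 (cv2) and the standard library are available. Lean on these libraries where they do the work, as an engineer would, in place of code of your own. Each camera call takes 0.05 s, during which the arm holds its last target. There are 200 camera calls.

## Working session

There is one attempt and no reset: what is moved stays moved. The work goes in short steps, Python scripts to look and compute and a tool call to move; the robot and the scene stay as the last step left them, time stands still between calls to the robot, and variables do not carry over. Pictures are saved under pics/ and viewed, at most 10 in all, crops included, and the job is handed in when it is done.

Besides the shell and the picture viewer there is one more tool, called after "Request:" by a JSON object that holds its "op" and its "data", one argument or row to a line. apply_moves: Moves the arm, as the interface text tells. Shifts and turns lie within -1 to 1; 1 stands for 0.8 m of shift or 45 degrees of turn. Its arguments: {"type":"object","properties":{"series":{"type":"array"},"jaw":{"type":"number"},"squeeze":{"type":"number"}},"required":["series"]}

```bash
mkdir -p pics; ls
cat > h.py <<'E'
import numpy as np, cv2
from scipy.spatial.transform import Rotation as R
from plant import ctrl
def ray(cam,u,v):
    c=ctrl.get_calibration(cam)
    d=np.array([(u-c['cx'])/c['fx'],-(v-c['cy'])/c['fy'],-1.0])
    return np.array(c['xyz']),R.from_quat(c['orientation']).apply(d)
def at_z(cam,u,v,z):
    o,d=ray(cam,u,v); return o+d*(z-o[2])/d[2]
def proj(cam,P):
    c=ctrl.get_calibration(cam)
    p=R.from_quat(c['orientation']).inv().apply(np.atleast_2d(P)-np.array(c['xyz']))
    return np.c_[c['cx']+c['fx']*p[:,0]/-p[:,2], c['cy']-c['fy']*p[:,1]/-p[:,2]]
E
python3 - <<'E'
from h import *
for n in('scene','top'):
    im=ctrl.read_camera(n); cv2.imwrite(f'pics/{n}0.png',im[:,:,::-1])
    print(n,ctrl.get_calibration(n))
    for t in ['worn_insert','flat_insert','notch_insert','flat_shoe','key_shoe','tray','spray_can','angle_iron','pipe_piece','flat_pocket','key_pocket']:
        try:
            print(t,[(round(b['p'],2),int(b['xy'][0]*640),int(b['xy'][1]*480)) for b in ctrl.boxes_of(t,n)])
        except Exception as e: print(t,e)
E
```

```text
pics
scene {'fx': 447.5430556604092, 'fy': 447.5430556604092, 'cx': 313.91695401126435, 'cy': 235.56749832348748, 'xyz': array([0.23192711, 0.62943992, 0.72731623]), 'orientation': array([-0.08405576,  0.38935045,  0.89190798, -0.21410514])}
worn_insert [(0.55, 302, 186), (0.46, 293, 193)]
flat_insert [(0.54, 303, 316), (0.25, 301, 365)]
notch_insert [(0.92, 336, 240), (0.77, 299, 240), (0.75, 315, 264), (0.67, 373, 257)]
flat_shoe [(0.87, 292, 195)]
key_shoe [(0.82, 227, 285)]
tray [(0.98, 384, 194)]
spray_can [(0.8, 303, 365), (0.73, 336, 243)]
angle_iron [(0.7, 343, 272)]
pipe_piece [(0.81, 262, 235)]
flat_pocket [(0.87, 290, 189)]
key_pocket [(0.88, 226, 278)]
top {'fx': 582.0260145049446, 'fy': 582.0260145049446, 'cx': 313.94169757922776, 'cy': 242.23827087731155, 'xyz': array([ 0.36593002, -0.01826974,  1.22667711]), 'orientation': array([ 0.05955316, -0.0548833 , -0.69954471,  0.70998482])}
worn_insert [(0.95, 392, 186)]
flat_insert [(0.64, 336, 273), (0.61, 225, 283)]
notch_insert [(0.89, 334, 273), (0.79, 328, 315), (0.77, 295, 267), (0.64, 320, 236)]
flat_shoe [(0.57, 390, 202)]
key_shoe [(0.74, 232, 205)]
tray [(0.61, 454, 287)]
spray_can [(0.57, 384, 200), (0.54, 308, 187)]
angle_iron [(0.77, 277, 289)]
pipe_piece [(0.54, 311, 186)]
flat_pocket [(0.97, 394, 178), (0.74, 392, 187)]
key_pocket [(0.62, 235, 199), (0.43, 226, 286)]
```

View pics/top0.png

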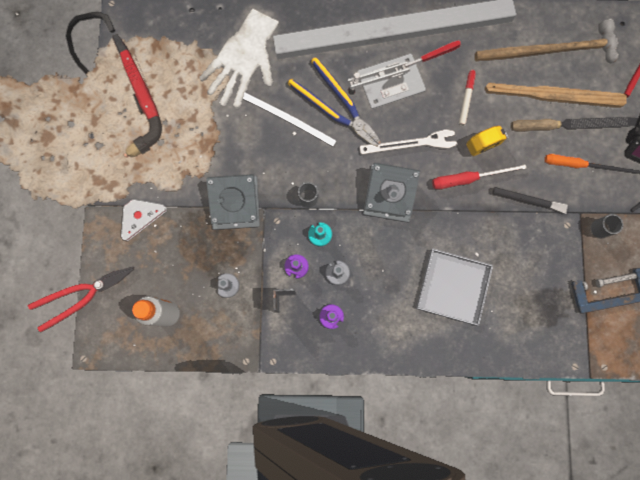

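View pics/scene0.png

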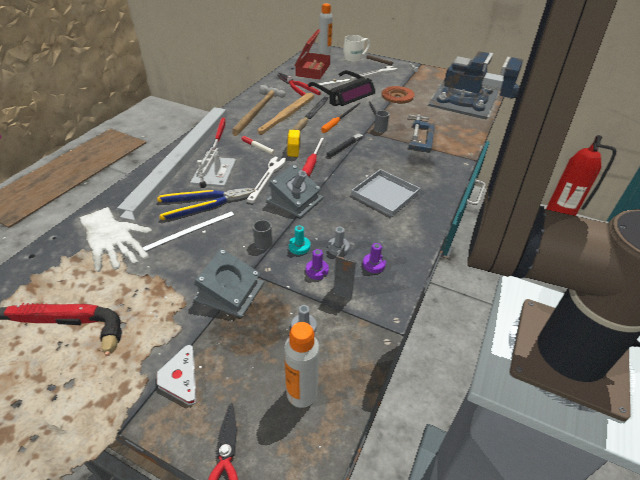

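Top view: there are two grey inserts, at (227,285) and (337,272). The look-alikes are turquoise (320,234) and purple (296,266) and (331,316). The worn insert is in the flat shoe at (392,190), and the empty keyed shoe is at (233,201). The pipe is at (308,193), the angle iron at (280,298), the can at (150,312) and the tray at (454,287). Next I'll take a close crop to see which grey insert is the notched one.

Run:
```python
from h import *
im=cv2.imread('pics/top0.png')
T=[(227,285),(337,272),(392,190),(233,201)]
f=lambda u,v:cv2.resize(im[v-30:v+30,u-40:u+40],(400,300),interpolation=cv2.INTER_CUBIC)
t=[f(*p) for p in T]
cv2.imwrite('pics/c1.png',np.vstack([np.hstack(t[:2]),np.hstack(t[2:])]))
for n,p,z in [('A',T[0],.03),('B',T[1],.03),('worn',T[2],.08),('key',T[3],.045),('tray',(454,287),.01),('pipe',(308,193),.055),('angle',(285,298),.11),('can',(145,311),.188)]:
    print(n,at_z('top',*p,z).round(3))
```

```text
A [0.47  0.169 0.03 ]
B [ 0.5   -0.057  0.03 ]
worn [ 0.663 -0.166  0.08 ]
key [0.644 0.161 0.045]
tray [ 0.474 -0.303  0.01 ]
pipe [0.66  0.005 0.055]
angle [0.439 0.044 0.11 ]
can [0.408 0.288 0.188]
```

View pics/c1.png

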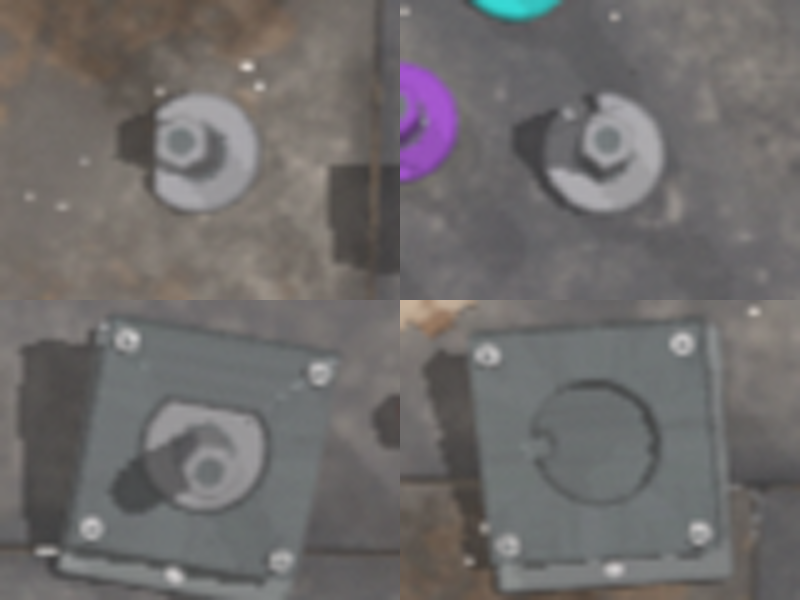

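A (227,285) has its flat facing left, towards +y, so it is the flat_insert. B (337,272) has its notch facing up and slightly left, so it is the notch_insert. The screw heads are clear in the crop, so I'll fit the poses now.

```bash
cat >> h.py <<'E'
from scipy.optimize import least_squares, minimize
def shoeR(yaw): return R.from_euler('z',yaw)*R.from_euler('y',-25,degrees=True)
def flange(kind):
    a=np.linspace(0,2*np.pi,180,endpoint=False)
    p=np.c_[.025*np.cos(a),.025*np.sin(a)]
    if kind=='flat': p[:,0]=np.minimum(p[:,0],.018)
    else:
        m=(np.abs(p[:,1])<.006)&(p[:,0]>0)
        p[m,0]=.017
    return p
def hexa(r=.01):
    a=np.deg2rad(30+60*np.arange(6)); return np.c_[np.cos(a),np.sin(a)]*r/np.cos(np.pi/6)
def mask(cam,kind,x,y,yaw,S=4):
    M=R.from_euler('z',yaw); out=np.zeros((480*S,640*S),np.uint8)
    def pr(p,z): return proj(cam,M.apply(np.c_[p,np.full(len(p),z)])+[x,y,0])
    def fill(q): cv2.fillPoly(out,[np.round((q+.5)*S).astype(np.int32)],1)
    for z in np.linspace(0,.014,5): fill(pr(flange(kind),z))
    h=np.vstack([pr(hexa(),.014),pr(hexa(),.06)]).astype(np.float32)
    fill(cv2.convexHull(h)[:,0])
    return cv2.resize(out.astype(np.float32),(640,480),interpolation=cv2.INTER_AREA)
E
python3 - <<'E'
from h import *
fs=[(377.4,168),(415.8,174.6),(370.2,205.6),(408.2,212.2)]
ks=[(210.6,182),(249.4,179.8),(214.6,220),(253,217.4)]
def pts(p):
    x,y,yaw,s=p
    L=np.array([[s,s,.0148],[s,-s,.0148],[-s,s,.0148],[-s,-s,.0148]])
    return shoeR(yaw).apply(L)+[x,y,.04]
for n,S,g in(('flat',fs,(.66,-.16,0,.04)),('key',ks,(.64,.16,0,.04))):
    r=least_squares(lambda p:(proj('top',pts(p))-S).ravel(),g)
    print(n,r.x.round(4),'yawdeg',np.rad2deg(r.x[2]).round(1),'res',r.fun.round(1),'scene',proj('scene',pts(r.x)).round(0).tolist())
ctrl.read_camera('top'); 
for k,uv,g in(('flat',(227,285),(.47,.169)),('notch',(337,272),(.50,-.057))):
    ss=ctrl.silhouettes(k+'_insert','top')
    s=min(ss,key=lambda s:abs(s['xy'][0]*640-uv[0])+abs(s['xy'][1]*480-uv[1]))
    m=s['pixels'].astype(np.float32); print(k,s['p'],s['xy'],m.sum())
    c=lambda p:np.abs(mask('top',k,*p)-m).sum()
    best=sorted([(lambda r:(r.fun,*r.x))(minimize(c,(*g,a),method='Nelder-Mead',options=dict(maxiter=120,initial_simplex=[(*g,a),(g[0]+.006,g[1],a),(g[0],g[1]+.006,a),(*g,a+.25)]))) for a in np.deg2rad(range(0,360,30))])[:4]
    for b in best: print(np.round(b[:3],4),np.rad2deg(b[3]).round(0))
st=ctrl.get_state(); Rm=R.from_quat(st['tcp_rot']).as_matrix(); print(st['eef_pos'],Rm.round(2),st['time'],ctrl.nose_length)
for n,p,z in [('worn stem',(377+.0,0),0)]: pass
E
```

```text
flat [ 0.6752 -0.1718 -0.1608  0.04  ] yawdeg -9.2 res [-0.   0.   0.1 -0.   0.   0.  -0.1 -0. ] scene [[275.0, 181.0], [295.0, 166.0], [298.0, 202.0], [317.0, 187.0]]
key [0.65   0.1625 0.0785 0.0399] yawdeg 4.5 res [-0.   0.1  0.1 -0.1  0.1 -0.1 -0.1  0.1] scene [[201.0, 278.0], [222.0, 251.0], [236.0, 300.0], [255.0, 272.0]]
flat 0.63 [0.3513, 0.5921] 432.0Traceback (most recent call last):
  File "<stdin>", line 17, in <module>
    res = _minimize_neldermead(fun, x0, args, callback, bounds=bounds,
                               **options)
    fxcc = func(xcc)
    fx = function(np.copy(x), *(wrapper_args + args))
  File "<stdin>", line 16, in <lambda>
  File "h.py", line 31, in mask
    h=np.vstack([pr(hexa(),.014),pr(hexa(),.06)]).astype(np.float32)
                 ~~^^^^^^^^^^^^^
  File "h.py", line 28, in pr
    def pr(p,z): return proj(cam,M.apply(np.c_[p,np.full(len(p),z)])+[x,y,0])
                        ~~~~^^^^^^^^^^^^^^^^^^^^^^^^^^^^^^^^^^^^^^^^^^^^^^^^^
  File "h.py", line 11, in proj
    c=ctrl.get_calibration(cam)
ValueError: time passes only in moves, steps and waits
```

The shoe fits are excellent, with residuals of about 0.1 px. Too many `get_calibration` calls get refused, so I'll cache the calibration.

```bash
sed -i 's/ctrl.get_calibration(cam)/CAL(cam)/; s/^from plant import ctrl/from plant import ctrl\nfrom functools import lru_cache\nCAL=lru_cache(ctrl.get_calibration)/' h.py
cat > fit.py <<'E'
from h import *
print(ctrl.get_state()['time'])
ctrl.read_camera('top')
for k,uv,g in(('flat',(227,285),(.47,.169)),('notch',(337,272),(.50,-.057))):
    ss=ctrl.silhouettes(k+'_insert','top')
    s=min(ss,key=lambda s:abs(s['xy'][0]*640-uv[0])+abs(s['xy'][1]*480-uv[1]))
    m=s['pixels'].astype(np.float32); print(k,s['p'],s['xy'],m.sum())
    c=lambda p:np.abs(mask('top',k,*p)-m).sum()
    best=sorted([(lambda r:(r.fun,*r.x))(minimize(c,(*g,a),method='Nelder-Mead',options=dict(maxiter=120,initial_simplex=[(*g,a),(g[0]+.006,g[1],a),(g[0],g[1]+.006,a),(*g,a+.25)]))) for a in np.deg2rad(range(0,360,30))])[:4]
    for b in best: print(np.round(b[:3],4),np.rad2deg(b[3]).round(0))
st=ctrl.get_state(); Rm=R.from_quat(st['tcp_rot']).as_matrix(); print(st['eef_pos'],Rm.round(2),st['time'],ctrl.nose_length)
E
python3 fit.py
```

```text
1.3
flat 0.93 [0.3525, 0.5933] 419.0
[25.1875  0.4709  0.174 ] 92.0
[25.4375  0.4709  0.174 ] 92.0
[25.75    0.4709  0.1735] 92.0
[26.8125  0.4709  0.174 ] 92.0
notch 0.8 [0.5153, 0.6579] 460.0
[8.971875e+02 7.148000e-01 3.580000e-02] 184.0
[ 9.065e+02  5.337e-01 -3.880e-02] -17.0
[ 9.06625e+02  5.19300e-01 -3.01000e-02] 173.0
[ 9.066875e+02  5.234000e-01 -3.650000e-02] 184.0
[ 0.16818601 -0.65370021  0.25030835] [[ 0.97  0.25  0.  ]
 [ 0.25 -0.97  0.  ]
 [ 0.   -0.   -1.  ]] 1.45 0.019
```

The flat_insert is at (0.471, 0.174) with yaw 92°. I'll write a move-planning helper and approach the worn insert.

```bash
cat >> h.py <<'E'
FLAT=(.6752,-.1718,np.deg2rad(-9.2)); KEY=(.650,.1625,np.deg2rad(4.5))
def toolR(n,yaw):   # tool z=-n; y near heading yaw, rotated about n
    pass
def pocket_pose(sh,h,alpha,dx=0,dy=0):
    M=shoeR(sh[2]); p=np.array([sh[0],sh[1],.04])+M.apply([dx,dy,h])
    a=np.deg2rad(alpha); y=M.apply([np.cos(a),np.sin(a),0]); z=-M.apply([0,0,1])
    return p,R.from_matrix(np.c_[np.cross(y,z),y,z])
def down_pose(x,y,z,yaw):
    a=np.deg2rad(yaw); Y=np.array([np.cos(a),np.sin(a),0]); Z=np.array([0,0,-1.])
    return np.array([x,y,z]),R.from_matrix(np.c_[np.cross(Y,Z),Y,Z])
def row(tgt,frm=None):
    if frm is None:
        s=ctrl.get_state(); frm=(s['eef_pos'],R.from_quat(s['tcp_rot']))
    return np.r_[(tgt[0]-frm[0])/.8,np.rad2deg((tgt[1]*frm[1].inv()).as_rotvec())/45].round(4).tolist()
def st():
    s=ctrl.get_state(); print('t',s['time'],'p',np.round(s['eef_pos'],4),'q',np.round(s['qpos'],2),'F',np.round(s['contact_force'],1),'T',np.round(s['wrist_torque'],2),'op',round(s['opening'],3),'ff',np.round(s['finger_force'],1))
E
python3 - <<'E'
from h import *
a=pocket_pose(FLAT,.13,-60); b=pocket_pose(FLAT,.042,-60)
st(); print(row(a)); print(row(b,a))
E
```

```text
t 1.45 p [ 0.1682 -0.6537  0.2503] q [-1.47  0.29  1.58  0.    1.28 -0.15] F [ 0.4 -0.1  0.5] T [ 0.02 -0.06  0.03] op 0.998 ff 0.0
[0.566, 0.6134, -0.1156, -0.1193, -0.5429, 0.1394]
[0.0459, -0.0074, -0.0997, 0.0, 0.0, 0.0]
```

Request:
{"op": "apply_moves", "data": {
  "series": [
    [0.566,0.6134,0.0,-0.1193,-0.5429,0.1394],
    [0.566,0.6134,0.0,-0.1193,-0.5429,0.1394],
    [0.566,0.6134,0.0,-0.1193,-0.5429,0.1394],
    [0.566,0.6134,0.0,-0.1193,-0.5429,0.1394],
    [0.566,0.6134,0.0,-0.1193,-0.5429,0.1394],
    [0.566,0.6134,0.0,-0.1193,-0.5429,0.1394],
    [0.566,0.6134,0.0,-0.1193,-0.5429,0.1394],
    [0.566,0.6134,0.0,-0.1193,-0.5429,0.1394],
    [0.566,0.6134,0.0,-0.1193,-0.5429,0.1394],
    [0.566,0.6134,0.0,-0.1193,-0.5429,0.1394],
    [0.566,0.6134,0.0,-0.1193,-0.5429,0.1394],
    [0.566,0.6134,-0.1156,-0.1193,-0.5429,0.1394],
    [0.566,0.6134,-0.1156,-0.1193,-0.5429,0.1394],
    [0.566,0.6134,-0.1156,-0.1193,-0.5429,0.1394],
    [0.566,0.6134,-0.1156,-0.1193,-0.5429,0.1394],
    [0.566,0.6134,-0.1156,-0.1193,-0.5429,0.1394],
    [0.566,0.6134,-0.1156,-0.1193,-0.5429,0.1394]
  ],
  "jaw": 0.75,
  "squeeze": 60
}}

```text
time: 3.58
eef_pos: [0.6218, -0.1636, 0.1599]
tcp_rot: [0.96, 0.176, 0.205, 0.074]
contact_force: [0.4, 0.1, -0.3]
opening: 0.75
finger_force: 0.0
```

Run:
```python
from h import *
st(); a=pocket_pose(FLAT,.042,-60); print(row(a))
# check
p,T=pocket_pose(FLAT,.13,-60)
s=ctrl.read_camera('scene'); t=ctrl.read_camera('top')
tip=ctrl.get_state(); e=np.array(tip['eef_pos']); z=R.from_quat(tip['tcp_rot']).apply([0,0,1])
def dr(im,cam,uv,f=6):
    im=im[:,:,::-1].copy(); u,v=map(int,uv); u=min(max(u,34),605);v=min(max(v,50),429)
    c=cv2.resize(im[v-50:v+50,u-33:u+33],(396,600),interpolation=cv2.INTER_CUBIC)
    for P,col in((pocket_pose(FLAT,.06,0)[0],(0,0,255)),(e,(0,255,0)),(pocket_pose(FLAT,.014,0)[0],(255,0,0))):
        q=proj(cam,P)[0]; cv2.circle(c,(int((q[0]-u+33.5)*6),int((q[1]-v+50.5)*6)),3,col,-1)
    return c
cv2.imwrite('pics/w1.png',np.hstack([dr(t,'top',(390,190)),dr(s,'scene',(298,185))]))
```

```text
t 3.575 p [ 0.6218 -0.1636  0.1599] q [-0.46  0.13  1.98  0.22  0.62  0.6 ] F [ 0.4  0.1 -0.3] T [0.02 0.25 0.01] op 0.75 ff 0.0
[0.0449, -0.0068, -0.1023, 0.0019, 0.0037, 0.0003]
```

View pics/w1.png

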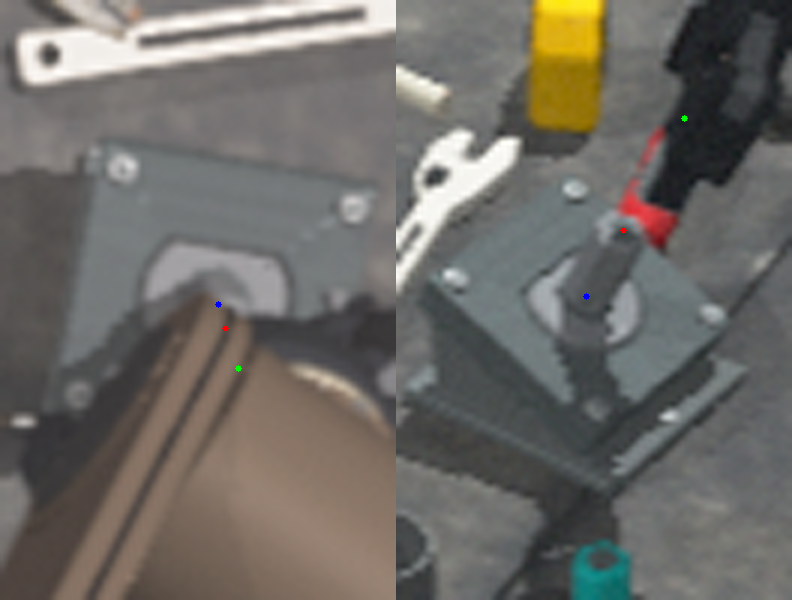

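In the scene crop the predicted stem top (622,230) lies on the real stem top, within about 1 px of the original picture, and the open fingers are in line above it. I'll descend and grip.

Request:
{"op": "apply_moves", "data": {
  "series": [
    [0.0225,-0.0034,-0.0511,0.0019,0.0037,0.0003],
    [0.034,-0.0051,-0.077,0.0019,0.0037,0.0003],
    [0.0449,-0.0068,-0.1023,0.0019,0.0037,0.0003],
    [0.0449,-0.0068,-0.1023,0.0019,0.0037,0.0003],
    [0.0449,-0.0068,-0.1023,0.0019,0.0037,0.0003]
  ]
}}

```text
time: 4.3
eef_pos: [0.6572, -0.1686, 0.0769]
tcp_rot: [0.96, 0.176, 0.203, 0.072]
contact_force: [0.3, 0.1, -0.4]
opening: 0.753
finger_force: 0.0
```

Request:
{"op": "apply_moves", "data": {
  "series": [
    [0,0,0,0,0,0],
    [0,0,0,0,0,0],
    [0,0,0,0,0,0],
    [0,0,0,0,0,0],
    [0,0,0,0,0,0],
    [0,0,0,0,0,0]
  ],
  "jaw": 0,
  "squeeze": 60
}}

```text
time: 5.05
eef_pos: [0.6572, -0.1686, 0.0771]
tcp_rot: [0.96, 0.176, 0.203, 0.072]
contact_force: [-4.5, 0.7, 5.4]
opening: 0.219
finger_force: 59.3
```

Run:
```python
from h import *
st(); s=ctrl.get_state(); e=np.array(s['eef_pos']); M=shoeR(FLAT[2])
print('in pocket mm',(M.inv().apply(e-[FLAT[0],FLAT[1],.04])*1e3).round(1), 'rot err deg',np.rad2deg((R.from_quat(s['tcp_rot'])*pocket_pose(FLAT,0,-60)[1].inv()).as_rotvec()).round(2))
print((M.apply([0,0,.045])/.8).round(4))
```

```text
t 5.05 p [ 0.6572 -0.1686  0.0771] q [-0.44  0.32  1.93  0.25  0.49  0.57] F [-4.5  0.7  5.4] T [ 0.    0.4  -0.05] op 0.219 ff 59.3
in pocket mm [-0.9  0.3 41.3] rot err deg [0.05 0.11 0.02]
[-0.0235  0.0038  0.051 ]
```

Request:
{"op": "apply_moves", "data": {
  "series": [
    [-0.0059,0.0009,0.0128,0,0,0],
    [-0.0118,0.0019,0.0255,0,0,0],
    [-0.0235,0.0038,0.051,0,0,0],
    [-0.035,0.0057,0.0765,0,0,0],
    [-0.035,0.0057,0.0765,0,0,0]
  ]
}}

```text
time: 5.68
eef_pos: [0.629, -0.1639, 0.139]
tcp_rot: [0.96, 0.176, 0.204, 0.072]
contact_force: [-0.8, 0.3, -4.3]
opening: 0.223
finger_force: 59.5
```

Run:
```python
from h import *
st(); a=down_pose(.474,-.303,.11,-72); b=down_pose(.474,-.303,.0455,-72)
print(row(a)); print(row(b,a))
```

```text
t 5.675 p [ 0.629  -0.1639  0.139 ] q [-0.46  0.17  1.98  0.22  0.59  0.59] F [-0.8  0.3 -4.3] T [ 0.07  0.45 -0.03] op 0.223 ff 59.5
[-0.1937, -0.1738, -0.0363, 0.1017, 0.5453, -0.0616]
[0.0, 0.0, -0.0806, 0.0, 0.0, 0.0]
```

Request:
{"op": "apply_moves", "data": {
  "series": [
    [-0.07,-0.06,0,0.0349,0.187,-0.0211],
    [-0.14,-0.125,0,0.0699,0.374,-0.0424],
    [-0.1937,-0.1738,-0.02,0.1017,0.5453,-0.0616],
    [-0.1937,-0.1738,-0.0363,0.1017,0.5453,-0.0616],
    [-0.1937,-0.1738,-0.0363,0.1017,0.5453,-0.0616],
    [-0.1937,-0.1738,-0.07,0.1017,0.5453,-0.0616],
    [-0.1937,-0.1738,-0.095,0.1017,0.5453,-0.0616],
    [-0.1937,-0.1738,-0.11,0.1017,0.5453,-0.0616],
    [-0.1937,-0.1738,-0.115,0.1017,0.5453,-0.0616],
    [-0.1937,-0.1738,-0.115,0.1017,0.5453,-0.0616]
  ]
}}

```text
time: 6.92
eef_pos: [0.4745, -0.3031, 0.0456]
tcp_rot: [0.988, 0.156, -0.001, -0.0]
contact_force: [0.6, -0.7, -2.3]
opening: 0.22
finger_force: 60.0
```

Run:
```python
from h import *
st(); s=ctrl.get_state();print(R.from_quat(s['tcp_rot']).as_matrix()[:,2].round(3))
```

```text
t 6.925 p [ 0.4745 -0.3031  0.0456] q [-0.75  0.3   1.97 -0.    0.87  0.51] F [ 0.6 -0.7 -2.3] T [-0.01 -0.01  0.01] op 0.22 ff 60.0
[-0.001  0.    -1.   ]
```

Request:
{"op": "apply_moves", "data": {
  "series": [
    [0,0,-0.001,0,0,0],
    [0,0,-0.0018,0,0,0],
    [0,0,-0.0018,0,0,0]
  ]
}}

```text
time: 7.3
eef_pos: [0.4743, -0.3033, 0.0444]
tcp_rot: [0.988, 0.156, -0.001, -0.0]
contact_force: [0.7, 0.2, -1.5]
opening: 0.221
finger_force: 60.0
```

Request:
{"op": "apply_moves", "data": {
  "series": [
    [0,0,0,0,0,0],
    [0,0,0,0,0,0],
    [0,0,0,0,0,0],
    [0,0,0,0,0,0]
  ],
  "jaw": 0.75
}}

```text
time: 7.8
eef_pos: [0.474, -0.303, 0.0439]
tcp_rot: [0.988, 0.156, -0.001, -0.001]
contact_force: [0.2, -0.2, 1.2]
opening: 0.752
finger_force: 0.0
```

Request:
{"op": "apply_moves", "data": {
  "series": [
    [0,0,0.02,0,0,0],
    [0,0,0.08,0,0,0],
    [0,0,0.15,0,0,0],
    [0,0,0.2,0,0,0],
    [0,0,0.2,0,0,0]
  ]
}}

```text
time: 8.43
eef_pos: [0.476, -0.3047, 0.2101]
tcp_rot: [0.988, 0.156, 0.002, 0.004]
contact_force: [0.2, -0.5, -1.4]
opening: 0.75
finger_force: 0.0
```

Run:
```python
from h import *
st(); a=down_pose(.471,.174,.2,32); b=down_pose(.471,.174,.042,32)
print(row(a)); print(row(b,a))
print(ctrl.read_camera('scene').shape,[(round(x['p'],2),np.round(np.array(x['xy'])*[640,480])) for x in ctrl.boxes_of('worn_insert','scene')], proj('scene',[[.474,-.303,.06],[.474,-.303,.01]]))
```

```text
t 8.425 p [ 0.476  -0.3047  0.2101] q [-0.75  0.08  1.89 -0.    1.16  0.51] F [ 0.2 -0.5 -1.4] T [-0.01  0.01  0.02] op 0.75 ff 0.0
[-0.0063, 0.5984, -0.0126, -0.001, 0.0126, 2.3114]
[0.0, 0.0, -0.1975, 0.0, 0.0, 0.0]
(480, 640, 3) [(0.6, array([388., 187.]))] [[387.90253951 175.68768903]
 [385.44489304 191.26797921]]
```

Request:
{"op": "apply_moves", "data": {
  "series": [
    [0,0.3,-0.01,0,0,1],
    [0,0.3,-0.01,0,0,1],
    [0,0.3,-0.01,0,0,1],
    [0,0.3,-0.01,0,0,1],
    [0,0.3,-0.01,0,0,1]
  ]
}}

```text
time: 9.15
eef_pos: [0.4722, -0.0594, 0.1934]
tcp_rot: [0.851, 0.525, -0.003, -0.002]
contact_force: [-0.2, -0.2, 0.2]
opening: 0.749
finger_force: 0.0
```

Request:
{"op": "apply_moves", "data": {
  "series": [
    [-0.003,0.298,0,0,0,1],
    [-0.003,0.298,0,0,0,1],
    [-0.003,0.298,0,0,0,1],
    [-0.003,0.298,0,0,0,1],
    [-0.003,0.298,0,0,0,1],
    [-0.003,0.298,0,0,0,1]
  ]
}}

```text
time: 9.9
eef_pos: [0.4713, 0.1747, 0.1946]
tcp_rot: [0.589, 0.808, -0.002, -0.0]
contact_force: [0.7, -0.3, 0.2]
opening: 0.75
finger_force: 0.0
```

Run:
```python
from h import *
st(); b=down_pose(.471,.174,.042,32); print(row(b))
im=ctrl.read_camera('scene'); print([(round(x['p'],2),np.round(np.array(x['xy'])*[640,480])) for x in ctrl.boxes_of('worn_insert','scene')])
c=im[110:310,230:430,::-1]; d=im[260:360,250:350,::-1]
cv2.imwrite('pics/f1.png',np.hstack([cv2.resize(c,(400,400)),cv2.resize(d,(400,400),interpolation=cv2.INTER_CUBIC)]))
```

```text
t 9.9 p [0.4713 0.1747 0.1946] q [ 0.15 -0.04  2.04 -0.    1.14 -0.16] F [ 0.7 -0.3  0.2] T [ 0.06 -0.04  0.04] op 0.75 ff 0.0
[-0.0004, -0.0008, -0.1908, 0.0046, -0.0037, 0.3134]
[(0.55, array([390., 187.]))]
```

View pics/f1.png

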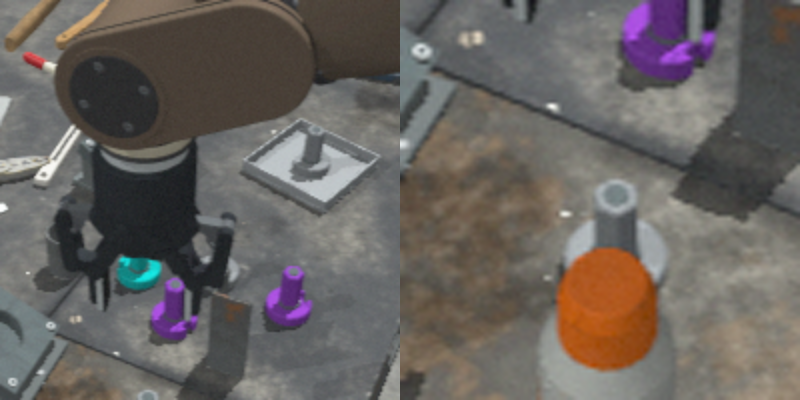

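The picture shows the worn insert standing upright in the tray. The flat_insert stem top is at about (304,308) in the scene picture, so I'll check the fit against that.

Run:
```python
from h import *
print(proj('scene',[.471,.174,.06]), at_z('scene',304.2,307.6,.06), at_z('top',223.2,283.4,.06), 'B top:',at_z('top',338.2,270,.06))
```

```text
[[302.49027788 308.9183629 ]] [0.46959154 0.16982908 0.06      ] [0.47013188 0.17198684 0.06      ] B top: [ 0.50058749 -0.05881598  0.06      ]
```

Request:
{"op": "apply_moves", "data": {
  "series": [
    [-0.0014,-0.0034,-0.05,0.0046,-0.0037,0.3134],
    [-0.0014,-0.0034,-0.1,0.0046,-0.0037,0.3134],
    [-0.0014,-0.0034,-0.15,0.0046,-0.0037,0.3134],
    [-0.0014,-0.0034,-0.18,0.0046,-0.0037,0.3134],
    [-0.0014,-0.0034,-0.1908,0.0046,-0.0037,0.3134],
    [-0.0014,-0.0034,-0.1908,0.0046,-0.0037,0.3134]
  ]
}}

```text
time: 10.75
eef_pos: [0.4707, 0.172, 0.0431]
tcp_rot: [0.485, 0.875, 0.001, 0.0]
contact_force: [0.9, -0.3, 0.2]
opening: 0.749
finger_force: 0.0
```

Request:
{"op": "apply_moves", "data": {
  "series": [
    [0,0,0,0,0,0],
    [0,0,0,0,0,0],
    [0,0,0,0,0,0],
    [0,0,0,0,0,0],
    [0,0,0,0,0,0],
    [0,0,0,0,0,0]
  ],
  "jaw": 0
}}

```text
time: 11.5
eef_pos: [0.4715, 0.173, 0.0443]
tcp_rot: [0.484, 0.875, 0.002, 0.001]
contact_force: [-0.8, -0.6, 6.4]
opening: 0.218
finger_force: 59.6
```

Request:
{"op": "apply_moves", "data": {
  "series": [
    [0,0,0.03,0,0,0],
    [0,0,0.09,0,0,0],
    [0,0,0.15,0,0,0],
    [0,0,0.2,0,0,0],
    [0,0,0.2,0,0,0]
  ]
}}

```text
time: 12.12
eef_pos: [0.4721, 0.1732, 0.2061]
tcp_rot: [0.484, 0.875, 0.003, 0.003]
contact_force: [0.1, 0.1, -2.5]
opening: 0.224
finger_force: 59.4
```

Run:
```python
from h import *
st(); print(row(pocket_pose(FLAT,.12,-60))); print(row(down_pose(.62,-.16,.2,-69)))
```

```text
t 12.125 p [0.4721 0.1732 0.2061] q [ 0.15 -0.06  2.04  0.    1.15 -0.41] F [ 0.1  0.1 -2.5] T [-0.   -0.05 -0.01] op 0.224 ff 59.4
[0.1913, -0.4211, -0.0717, 0.4267, -0.4642, -2.209]
[0.1849, -0.4165, -0.0076, 0.0074, 0.011, -2.2465]
```

Request:
{"op": "apply_moves", "data": {
  "series": [
    [0.08,-0.2,0,0,0,-1],
    [0.08,-0.2,0,0,0,-1],
    [0.08,-0.2,0,0,0,-1],
    [0.08,-0.2,0,0,0,-1],
    [0.08,-0.2,0,0,0,-1]
  ]
}}

```text
time: 12.75
eef_pos: [0.5329, 0.0125, 0.1997]
tcp_rot: [0.782, 0.623, -0.001, -0.001]
contact_force: [-0.4, 0.4, -2.3]
opening: 0.223
finger_force: 59.2
```

Request:
{"op": "apply_moves", "data": {
  "series": [
    [0.1,-0.21,0,0,0,-1],
    [0.1,-0.21,0,0,0,-1],
    [0.1,-0.21,0,0,0,-1],
    [0.1,-0.21,0,0,0,-1],
    [0.1,-0.21,0,0,0,-1],
    [0.1,-0.21,0,0,0,-1]
  ]
}}

```text
time: 13.5
eef_pos: [0.6138, -0.1538, 0.2019]
tcp_rot: [0.96, 0.279, -0.0, 0.0]
contact_force: [-0.4, 0.1, -1.8]
opening: 0.221
finger_force: 59.8
```

Run:
```python
from h import *
st(); print(row(pocket_pose(FLAT,.085,-60,-.0009,.0003)))
```

```text
t 13.5 p [ 0.6138 -0.1538  0.2019] q [-0.41  0.24  1.73 -0.    1.18  0.6 ] F [-0.4  0.1 -1.8] T [ 0.02  0.06 -0.03] op 0.221 ff 59.8
[0.0315, -0.0148, -0.1065, -0.0322, -0.5561, -0.2522]
```

Request:
{"op": "apply_moves", "data": {
  "series": [
    [0.01,-0.0148,0,-0.0107,-0.185,-0.084],
    [0.02,-0.0148,0,-0.0215,-0.371,-0.168],
    [0.0315,-0.0148,-0.03,-0.0322,-0.5561,-0.2522],
    [0.0315,-0.0148,-0.07,-0.0322,-0.5561,-0.2522],
    [0.0315,-0.0148,-0.1065,-0.0322,-0.5561,-0.2522],
    [0.0315,-0.0148,-0.1065,-0.0322,-0.5561,-0.2522],
    [0.0315,-0.0148,-0.1065,-0.0322,-0.5561,-0.2522]
  ]
}}

```text
time: 14.38
eef_pos: [0.6403, -0.1667, 0.1193]
tcp_rot: [0.96, 0.175, 0.205, 0.073]
contact_force: [-0.7, -0.2, -2.2]
opening: 0.221
finger_force: 59.9
```

Run:
```python
from h import *
st(); s=ctrl.get_state(); e=np.array(s['eef_pos']); Rt=R.from_quat(s['tcp_rot'])
for h in (.06,.053,.0443): print(h,row(pocket_pose(FLAT,h,-60,-.0009,.0003)))
im=ctrl.read_camera('scene')[:,:,::-1].copy(); t=ctrl.read_camera('top')[:,:,::-1]
# predicted insert outline if centred in grip: insert x = tool y rotated +60 about n
n=-Rt.apply([0,0,1]); y=Rt.apply([0,1,0]); ix=R.from_rotvec(n*np.pi/3).apply(y); iy=np.cross(n,ix); o=e-n*.0443
big=cv2.resize(im[130:230,240:340],(600,600),interpolation=cv2.INTER_CUBIC)
for z,c in((0,(0,0,255)),(.014,(0,255,0))):
    f=flange('flat'); P=o+f[:,:1]*ix+f[:,1:]*iy+n*z
    q=((proj('scene',P)-[240,130]+.5)*6).astype(np.int32); cv2.polylines(big,[q],True,c,1)
cv2.imwrite('pics/f2.png',big)
```

```text
t 14.375 p [ 0.6403 -0.1667  0.1193] q [-0.45  0.22  1.96  0.23  0.55  0.59] F [-0.7 -0.2 -2.2] T [0.08 0.31 0.01] op 0.221 ff 59.9
0.06 [0.0114, -0.0008, -0.0316, 0.0007, 0.0045, 0.0035]
0.053 [0.015, -0.0014, -0.0395, 0.0007, 0.0045, 0.0035]
0.0443 [0.0196, -0.0021, -0.0494, 0.0007, 0.0045, 0.0035]
```

View pics/f2.png

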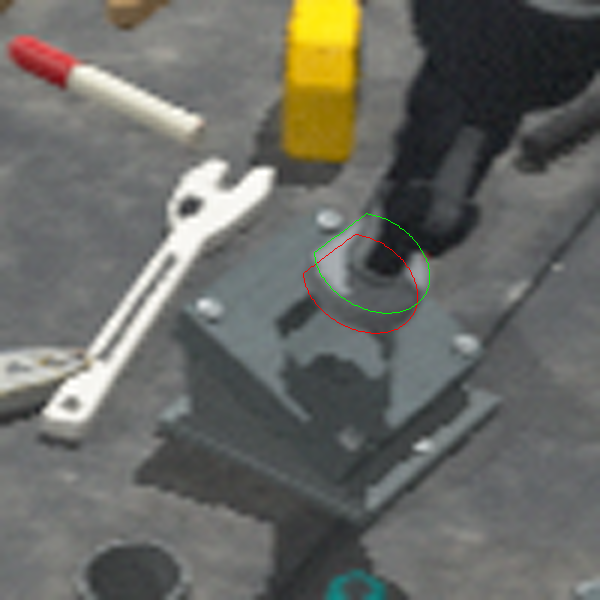

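The scene crop shows the flange (x 315–430, y 215–330 in the crop) agreeing with the predicted outline, with its flat on the uphill side. I'll lower it in steps and watch the force.

Request:
{"op": "apply_moves", "data": {
  "series": [
    [0.006,-0.0004,-0.0158,0.0007,0.0045,0.0035],
    [0.0114,-0.0008,-0.0316,0.0007,0.0045,0.0035],
    [0.0114,-0.0008,-0.0316,0.0007,0.0045,0.0035],
    [0.0132,-0.0011,-0.0355,0.0007,0.0045,0.0035],
    [0.015,-0.0014,-0.0395,0.0007,0.0045,0.0035],
    [0.015,-0.0014,-0.0395,0.0007,0.0045,0.0035]
  ]
}}

```text
time: 15.22
eef_pos: [0.6522, -0.1683, 0.0867]
tcp_rot: [0.96, 0.175, 0.204, 0.072]
contact_force: [2.0, 0.0, -3.1]
opening: 0.22
finger_force: 60.1
```

```bash
cat > pk.py <<'E'
import sys
from h import *
sh,hs=(FLAT,KEY)[sys.argv[1]=='key'],list(map(float,sys.argv[2].split(',')))
dx,dy=[float(a)/1e3 for a in sys.argv[3:5]] if len(sys.argv)>4 else (0,0)
st(); s=ctrl.get_state(); M=shoeR(sh[2])
print('pocket mm',(M.inv().apply(s['eef_pos']-np.array([sh[0],sh[1],.04]))*1e3).round(1),'F pocket',M.inv().apply(s['contact_force']).round(1))
for h in hs: print(h,row(pocket_pose(sh,h/1e3,-60,dx,dy)))
E
python3 pk.py flat 50,47,44 -0.9 0.3
```

```text
t 15.225 p [ 0.6522 -0.1683  0.0867] q [-0.44  0.3   1.94  0.25  0.5   0.57] F [ 2.   0.  -3.1] T [0.19 0.09 0.07] op 0.22 ff 60.1
pocket mm [-1.4 -0.2 52.2] F pocket [ 0.5  0.4 -3.7]
50.0 [0.0018, 0.0004, -0.0022, -0.0011, -0.0003, 0.0026]
47.0 [0.0033, 0.0001, -0.0056, -0.0011, -0.0003, 0.0026]
44.0 [0.0049, -0.0001, -0.009, -0.0011, -0.0003, 0.0026]
```

Request:
{"op": "apply_moves", "data": {
  "series": [
    [0.0018,0.0004,-0.0022,-0.0011,-0.0003,0.0026],
    [0.0033,0.0001,-0.0056,-0.0011,-0.0003,0.0026],
    [0.0049,-0.0001,-0.008,-0.0011,-0.0003,0.0026],
    [0.0049,-0.0001,-0.009,-0.0011,-0.0003,0.0026]
  ]
}}

```text
time: 15.72
eef_pos: [0.6556, -0.1683, 0.0796]
tcp_rot: [0.96, 0.177, 0.203, 0.072]
contact_force: [-5.7, 0.8, 6.1]
opening: 0.221
finger_force: 61.1
```

```bash
python3 pk.py flat 44,43,42 -0.9 0.3
```

```text
t 15.725 p [ 0.6556 -0.1683  0.0796] q [-0.44  0.31  1.93  0.25  0.49  0.57] F [-5.7  0.8  6.1] T [0.18 0.62 0.03] op 0.221 ff 61.1
pocket mm [-1.3  0.3 44.3] F pocket [-2.6 -0.1  8. ]
44.0 [0.0006, -0.0002, -0.0002, -0.0006, -0.0018, -0.0007]
43.0 [0.0011, -0.0002, -0.0013, -0.0006, -0.0018, -0.0007]
42.0 [0.0016, -0.0003, -0.0025, -0.0006, -0.0018, -0.0007]
```

The tool is at 44.3 mm with 8 N of normal force. That matches the expected seated height, so I'll release and retreat.

Request:
{"op": "apply_moves", "data": {
  "series": [
    [0,0,0,0,0,0],
    [0,0,0,0,0,0],
    [0,0,0,0,0,0],
    [0,0,0,0,0,0]
  ],
  "jaw": 0.75
}}

```text
time: 16.23
eef_pos: [0.6557, -0.1683, 0.0792]
tcp_rot: [0.96, 0.176, 0.203, 0.072]
contact_force: [0.1, -0.0, -0.3]
opening: 0.752
finger_force: 0.0
```

Request:
{"op": "apply_moves", "data": {
  "series": [
    [-0.0118,0.0019,0.0255,0,0,0],
    [-0.0235,0.0038,0.051,0,0,0],
    [-0.035,0.0057,0.0765,0,0,0],
    [-0.07,0.05,0.15,0,0,0],
    [-0.1,0.15,0.15,0,0,0],
    [-0.1,0.2,0.15,0,0,0]
  ]
}}

```text
time: 16.98
eef_pos: [0.5758, -0.0122, 0.2006]
tcp_rot: [0.96, 0.175, 0.205, 0.073]
contact_force: [0.8, 0.1, 0.4]
opening: 0.749
finger_force: 0.0
```

Run:
```python
from h import *
st(); print(row(down_pose(.5005,-.058,.2,-45)))
im=ctrl.read_camera('scene')[:,:,::-1].copy(); t=ctrl.read_camera('top')[:,:,::-1].copy()
out=[]
for cam,I,(u,v) in(('scene',im,(298,185)),('top',t,(392,190))):
    b=cv2.resize(I[v-50:v+50,u-33:u+33],(396,600),interpolation=cv2.INTER_CUBIC)
    M=shoeR(FLAT[2])
    f=flange('flat')
    for z,pts in((.014,f),(.06,hexa())):
        P=M.apply(np.c_[pts,np.full(len(pts),z)]-[.001,0,0])+[FLAT[0],FLAT[1],.04]
        q=((proj(cam,P)-[u-33,v-50]+.5)*6).astype(np.int32); cv2.polylines(b,[q],True,(0,255,0),1)
    out.append(b)
cv2.imwrite('pics/f3.png',np.hstack(out))
ss=ctrl.silhouettes('notch_insert','top')
for s in ss: print(round(s['p'],2),np.round(np.array(s['xy'])*[640,480]))
```

```text
t 16.975 p [ 0.5758 -0.0122  0.2006] q [-0.2  -0.08  2.11  0.03  0.67  0.99] F [0.8 0.1 0.4] T [0.06 0.2  0.01] op 0.749 ff 0.0
[-0.0941, -0.0573, -0.0008, -0.0282, 0.5612, 0.5318]
0.79 [339. 276.]
0.64 [332. 316.]
```

View pics/f3.png

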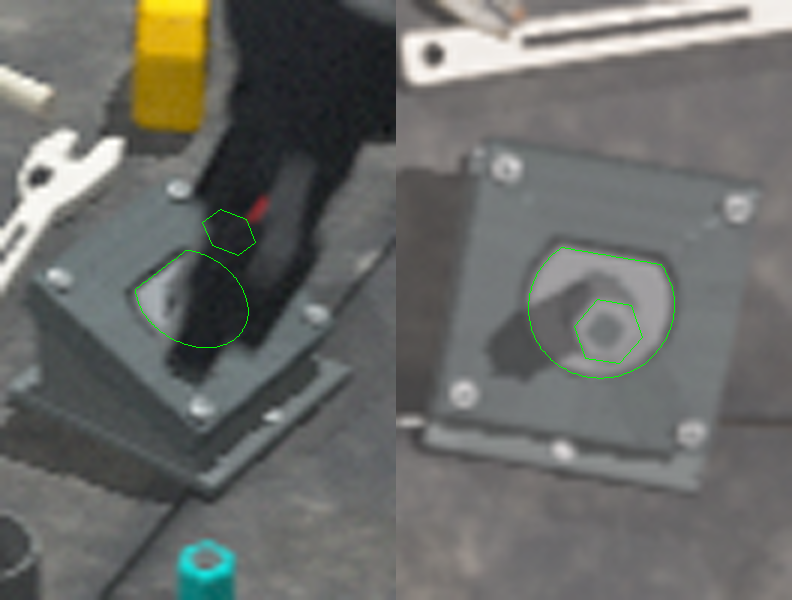

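The top view shows the flange and stem lying exactly on the predicted seated outline, so the flat insert is home. The scene view of it is partly hidden by the arm. Next is the notched insert's yaw.

Run:
```python
from h import *
ctrl.read_camera('top')
ss=ctrl.silhouettes('notch_insert','top')
s=min(ss,key=lambda s:np.hypot(s['xy'][0]*640-338,s['xy'][1]*480-272)); m=s['pixels'].astype(np.float32)
print(s['p'],s['xy'],m.sum()); g=(.5005,-.058)
c=lambda p:np.abs(mask('top','notch',*p)-m).sum()
B=sorted([(lambda r:(r.fun,*r.x))(minimize(c,(*g,a),method='Nelder-Mead',options=dict(maxiter=100,initial_simplex=[(*g,a),(g[0]+.006,g[1],a),(g[0],g[1]+.006,a),(*g,a+.25)]))) for a in np.deg2rad(range(0,360,30))])[:4]
for b in B: print(np.round(b[:3],4),np.rad2deg(b[3]).round(0))
im={n:cv2.imread(f'pics/{n}0.png') for n in('top','scene')}; out=[]
for cam,(u,v),yaw in(('top',(338,272),None),('top',(338,272),22),('scene',(340,242),None),('scene',(340,242),22)):
    k=8; b=cv2.resize(im[cam][v-18:v+18,u-25:u+25],(400,288),interpolation=cv2.INTER_CUBIC)
    if yaw is not None:
        for z,p in((.014,flange('notch')),(.06,hexa())):
            P=R.from_euler('z',yaw,degrees=True).apply(np.c_[p,np.full(len(p),z)])+[*g,0]
            cv2.polylines(b,[((proj(cam,P)-[u-25,v-18]+.5)*k).astype(np.int32)],True,(0,255,0),1)
    out.append(b)
cv2.imwrite('pics/n1.png',np.vstack([np.hstack(out[:2]),np.hstack(out[2:])]))
```

```text
0.72 [0.537, 0.5787] 162.0
[ 2.86875e+02  5.00500e-01 -5.99000e-02] 357.0
[ 2.874375e+02  5.005000e-01 -5.980000e-02] 5.0
[ 2.875e+02  5.006e-01 -5.940e-02] 159.0
[ 2.875625e+02  4.998000e-01 -6.920000e-02] 322.0
```

View pics/n1.png

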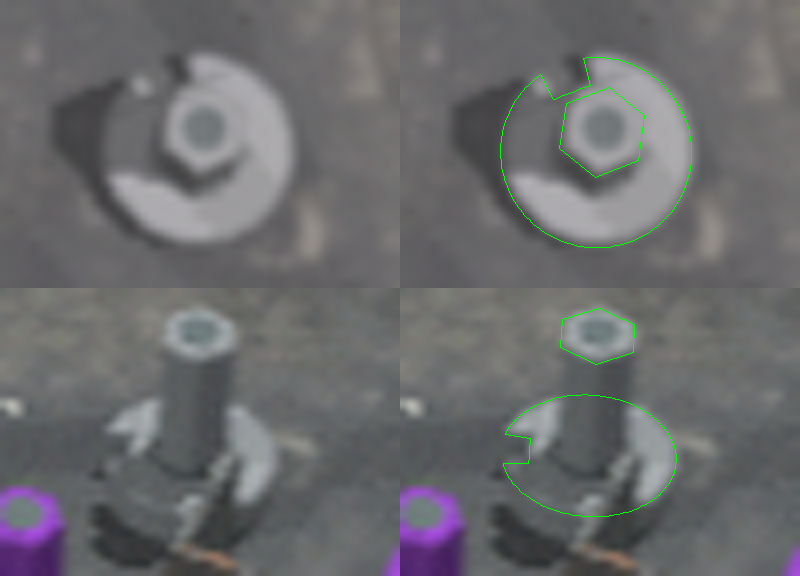

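The overlay at yaw 22° matches the notch, which opens between (142,85) and (190,60) in the crop. The position needs about +1 mm in x. I'll go and grip with the tool at yaw -38°.

Run:
```python
from h import *
a=down_pose(.5013,-.058,.16,-38); b=down_pose(.5013,-.058,.043,-38); print(row(a),row(b,a))
```

```text
[-0.0938, -0.0566, -0.0489, -0.0627, 0.5579, 0.6808] [0.0, 0.0, -0.1462, 0.0, 0.0, 0.0]
```

Request:
{"op": "apply_moves", "data": {
  "series": [
    [-0.0938,-0.0566,0,-0.0627,0.5579,0.6808],
    [-0.0938,-0.0566,0,-0.0627,0.5579,0.6808],
    [-0.0938,-0.0566,0,-0.0627,0.5579,0.6808],
    [-0.0938,-0.0566,0,-0.0627,0.5579,0.6808],
    [-0.0938,-0.0566,-0.0489,-0.0627,0.5579,0.6808],
    [-0.0938,-0.0566,-0.0489,-0.0627,0.5579,0.6808],
    [-0.0938,-0.0566,-0.0489,-0.0627,0.5579,0.6808]
  ]
}}

```text
time: 18.1
eef_pos: [0.5014, -0.0591, 0.1604]
tcp_rot: [0.899, 0.437, -0.0, 0.0]
contact_force: [-0.3, -0.0, -0.8]
opening: 0.748
finger_force: 0.0
```

Run:
```python
from h import *
st(); print(row(down_pose(.5013,-.058,.043,-38)))
```

```text
t 18.1 p [ 0.5014 -0.0591  0.1604] q [-0.32  0.01  2.07 -0.    1.07  0.35] F [-0.3 -0.  -0.8] T [-0.06 -0.    0.01] op 0.748 ff 0.0
[-0.0002, 0.0014, -0.1467, 0.0005, -0.0002, 0.0032]
```

Request:
{"op": "apply_moves", "data": {
  "series": [
    [0,0.0014,-0.05,0,0,0.003],
    [0,0.0014,-0.1,0,0,0.003],
    [0,0.0014,-0.13,0,0,0.003],
    [0,0.0014,-0.1467,0,0,0.003],
    [0,0.0014,-0.1467,0,0,0.003]
  ]
}}

```text
time: 18.73
eef_pos: [0.5015, -0.0574, 0.0428]
tcp_rot: [0.899, 0.439, -0.0, 0.0]
contact_force: [0.8, -0.2, -0.3]
opening: 0.751
finger_force: 0.0
```

Request:
{"op": "apply_moves", "data": {
  "series": [
    [0,0,0,0,0,0],
    [0,0,0,0,0,0],
    [0,0,0,0,0,0],
    [0,0,0,0,0,0],
    [0,0,0,0,0,0],
    [0,0,0,0,0,0]
  ],
  "jaw": 0
}}

```text
time: 19.48
eef_pos: [0.5021, -0.0574, 0.0437]
tcp_rot: [0.898, 0.439, 0.0, 0.001]
contact_force: [-0.9, -0.4, 6.6]
opening: 0.227
finger_force: 59.2
```

Request:
{"op": "apply_moves", "data": {
  "series": [
    [0,0,0.03,0,0,0],
    [0,0,0.09,0,0,0],
    [0,0,0.15,0,0,0],
    [0,0,0.2,0,0,0],
    [0,0,0.2,0,0,0]
  ]
}}

```text
time: 20.1
eef_pos: [0.5027, -0.0575, 0.2052]
tcp_rot: [0.898, 0.439, 0.002, 0.002]
contact_force: [-0.2, -0.7, -3.3]
opening: 0.224
finger_force: 59.5
```

Run:
```python
from h import *
st(); print(row(pocket_pose(KEY,.12,30)))
```

```text
t 20.1 p [ 0.5027 -0.0575  0.2052] q [-0.31 -0.05  2.03 -0.    1.15  0.35] F [-0.2 -0.7 -3.3] T [ 0.01 -0.02 -0.05] op 0.224 ff 59.5
[0.121, 0.27, -0.0706, -0.3141, -0.497, 1.5815]
```

Request:
{"op": "apply_moves", "data": {
  "series": [
    [0.1,0.27,0,0,0,1],
    [0.1,0.27,0,0,0,1],
    [0.1,0.27,0,0,0,1],
    [0.1,0.27,0,0,0,1],
    [0.1,0.27,0,0,0,1],
    [0.1,0.27,0,0,0,1]
  ]
}}

```text
time: 20.85
eef_pos: [0.5795, 0.1585, 0.1993]
tcp_rot: [0.662, 0.749, -0.002, -0.001]
contact_force: [-1.6, -0.6, -3.0]
opening: 0.224
finger_force: 59.5
```

```bash
sed -i "s/,-60,dx,dy/,30 if sh is KEY else -60,dx,dy/" pk.py; python3 pk.py key 110,85
```

```text
t 20.85 p [0.5795 0.1585 0.1993] q [ 0.1   0.17  1.81 -0.    1.17 -0.02] F [-1.6 -0.6 -3. ] T [0.05 0.02 0.  ] op 0.224 ff 59.5
pocket mm [  3.4   1.6 174.2] F pocket [-2.8 -0.5 -2. ]
110.0 [0.0301, 0.0004, -0.0746, -0.0863, -0.5598, 0.6012]
85.0 [0.0433, 0.0014, -0.1029, -0.0863, -0.5598, 0.6012]
```

Request:
{"op": "apply_moves", "data": {
  "series": [
    [0,0,0,-0.0863,-0.5598,0.6012],
    [0.015,0,0,-0.0863,-0.5598,0.6012],
    [0.0301,0.0004,-0.03,-0.0863,-0.5598,0.6012],
    [0.0301,0.0004,-0.0746,-0.0863,-0.5598,0.6012],
    [0.0433,0.0014,-0.1029,-0.0863,-0.5598,0.6012],
    [0.0433,0.0014,-0.1029,-0.0863,-0.5598,0.6012],
    [0.0433,0.0014,-0.1029,-0.0863,-0.5598,0.6012]
  ]
}}

```text
time: 21.72
eef_pos: [0.616, 0.1592, 0.1208]
tcp_rot: [0.454, 0.863, 0.118, 0.184]
contact_force: [-0.3, 0.0, -3.1]
opening: 0.225
finger_force: 59.7
```

```bash
python3 pk.py key 59,52,47,43.7
python3 - <<'E'
from h import *
s=ctrl.get_state(); e=np.array(s['eef_pos']); Rt=R.from_quat(s['tcp_rot'])
im=ctrl.read_camera('scene')[:,:,::-1]
n=-Rt.apply([0,0,1]); y=Rt.apply([0,1,0]); ix=R.from_rotvec(n*np.pi/3).apply(y); iy=np.cross(n,ix); o=e-n*.0437
u,v=180,220; a=cv2.resize(im[v:v+100,u:u+66],(396,600),interpolation=cv2.INTER_CUBIC); u2=u
a=cv2.resize(im[v:v+90,u+5:u+95],(400,400),interpolation=cv2.INTER_CUBIC); b=a.copy(); k=400/90
for z,c in((0,(0,0,255)),(.014,(0,255,0))):
    f=flange('notch'); P=o+f[:,:1]*ix+f[:,1:]*iy+n*z
    cv2.polylines(b,[((proj('scene',P)-[u+5,v]+.5)*k).astype(np.int32)],True,c,1)
cv2.imwrite('pics/n2.png',np.hstack([a,b]))
E
```

```text
t 21.725 p [0.616  0.1592 0.1208] q [ 0.1   0.17  2.02 -0.01  0.51 -0.5 ] F [-0.3  0.  -3.1] T [0.01 0.37 0.03] op 0.225 ff 59.7
pocket mm [ 3.2 -0.6 87.7] F pocket [-1.6  0.  -2.7]
59.0 [0.0114, 0.0017, -0.0342, -0.0037, 0.006, -0.0002]
52.0 [0.0151, 0.002, -0.0421, -0.0037, 0.006, -0.0002]
47.0 [0.0177, 0.0022, -0.0478, -0.0037, 0.006, -0.0002]
43.7 [0.0195, 0.0023, -0.0515, -0.0037, 0.006, -0.0002]
```

View pics/n2.png

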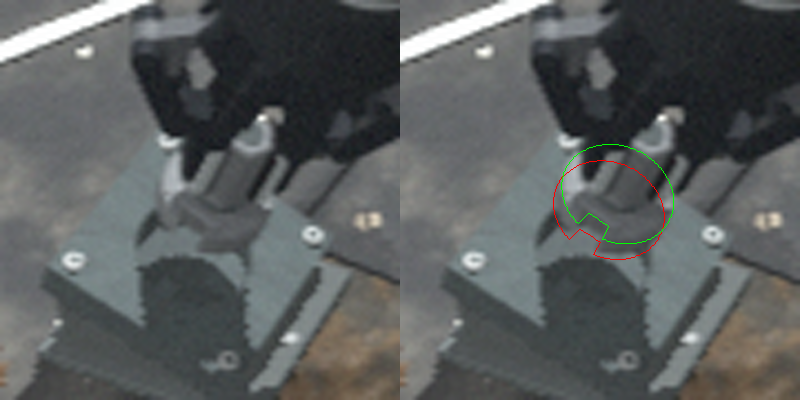

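The notch points at the key side and the outline agrees with the picture, so I'll insert it.

Request:
{"op": "apply_moves", "data": {
  "series": [
    [0.006,0.001,-0.017,-0.0037,0.006,0],
    [0.0114,0.0017,-0.0342,-0.0037,0.006,0],
    [0.0114,0.0017,-0.0342,-0.0037,0.006,0],
    [0.0133,0.0018,-0.038,-0.0037,0.006,0],
    [0.0151,0.002,-0.0421,-0.0037,0.006,0],
    [0.0151,0.002,-0.0421,-0.0037,0.006,0]
  ]
}}

```text
time: 22.52
eef_pos: [0.6278, 0.1618, 0.0862]
tcp_rot: [0.454, 0.865, 0.115, 0.183]
contact_force: [0.4, 0.3, -4.5]
opening: 0.225
finger_force: 60.0
```

```bash
python3 pk.py key 50,47,44,43.2 -0.3 0
```

```text
t 22.525 p [0.6278 0.1618 0.0862] q [ 0.1   0.25  2.   -0.02  0.46 -0.49] F [ 0.4  0.3 -4.5] T [0.06 0.53 0.05] op 0.225 ff 60.0
pocket mm [-0.6  1.  51.3] F pocket [-1.6  0.3 -4.3]
50.0 [0.0011, -0.0012, -0.0013, 0.0001, -0.0011, -0.0025]
47.0 [0.0027, -0.001, -0.0047, 0.0001, -0.0011, -0.0025]
44.0 [0.0043, -0.0009, -0.0081, 0.0001, -0.0011, -0.0025]
43.2 [0.0047, -0.0009, -0.009, 0.0001, -0.0011, -0.0025]
```

Request:
{"op": "apply_moves", "data": {
  "series": [
    [0.0011,-0.0008,-0.0013,0,-0.001,-0.0025],
    [0.0027,-0.0009,-0.0047,0,-0.001,-0.0025],
    [0.0043,-0.0009,-0.0078,0,-0.001,-0.0025],
    [0.0045,-0.0009,-0.0086,0,-0.001,-0.0025]
  ]
}}

```text
time: 23.02
eef_pos: [0.6307, 0.1618, 0.0793]
tcp_rot: [0.455, 0.864, 0.116, 0.182]
contact_force: [-6.1, 4.9, 2.5]
opening: 0.223
finger_force: 60.8
```

```bash
python3 pk.py key 43,42 -0.3 0
```

```text
t 23.025 p [0.6307 0.1618 0.0793] q [ 0.1   0.27  1.99 -0.02  0.45 -0.49] F [-6.1  4.9  2.5] T [0.63 1.05 0.3 ] op 0.223 ff 60.8
pocket mm [-0.8  0.8 43.8] F pocket [-4.1  5.3  4.7]
43.0 [0.0011, -0.0009, -0.0006, -0.0011, -0.0018, -0.0002]
42.0 [0.0016, -0.0009, -0.0017, -0.0011, -0.0018, -0.0002]
```

It is seated at 43.8 mm against the expected 43.7. I'll release, retreat and check.

Request:
{"op": "apply_moves", "data": {
  "series": [
    [0,0,0,0,0,0],
    [0,0,0,0,0,0],
    [0,0,0,0,0,0],
    [0,0,0,0,0,0]
  ],
  "jaw": 0.75
}}

```text
time: 23.52
eef_pos: [0.6319, 0.1607, 0.08]
tcp_rot: [0.455, 0.864, 0.116, 0.184]
contact_force: [-0.3, 0.3, 0.1]
opening: 0.747
finger_force: 0.0
```

Request:
{"op": "apply_moves", "data": {
  "series": [
    [-0.0127,-0.001,0.0272,0,0,0],
    [-0.0255,-0.002,0.0544,0,0,0],
    [-0.038,-0.003,0.0816,0,0,0],
    [-0.1,-0.05,0.16,0,0,0],
    [-0.15,-0.12,0.2,0,0,0],
    [-0.15,-0.2,0.22,0,0,0],
    [-0.15,-0.25,0.22,0,0,0],
    [-0.15,-0.25,0.22,0,0,0]
  ]
}}

```text
time: 24.52
eef_pos: [0.5116, -0.0427, 0.2576]
tcp_rot: [0.457, 0.862, 0.115, 0.186]
contact_force: [-0.3, 0.2, 0.7]
opening: 0.749
finger_force: 0.0
```

Run:
```python
from h import *
st(); I={n:ctrl.read_camera(n)[:,:,::-1].copy() for n in('scene','top')}; out=[]
M=shoeR(KEY[2])*R.from_euler('z',90,degrees=True)
for cam,(u,v) in(('scene',(228,278)),('top',(232,201))):
    b=cv2.resize(I[cam][v-33:v+33,u-44:u+44],(400,300),interpolation=cv2.INTER_CUBIC); k=400/88
    c=b.copy()
    for z,p in((.014,flange('notch')),(.06,hexa())):
        P=M.apply(np.c_[p,np.full(len(p),z)])+[KEY[0],KEY[1],.04]
        cv2.polylines(c,[((proj(cam,P)-[u-44,v-33]+.5)*k).astype(np.int32)],True,(0,255,0),1)
    out.append(c)
w=I['scene'][110:410,200:440]
t=I['top']
cv2.imwrite('pics/n3.png',np.vstack([np.hstack(out),np.hstack([cv2.resize(t[150:360,100:380],(400,300)),cv2.resize(I['scene'][130:430,100:500],(400,300))])]))
```

```text
t 24.525 p [ 0.5116 -0.0427  0.2576] q [-0.36 -0.31  2.19  0.24  0.87 -1.08] F [-0.3  0.2  0.7] T [-0.   0.2 -0. ] op 0.749 ff 0.0
```

View pics/n3.png

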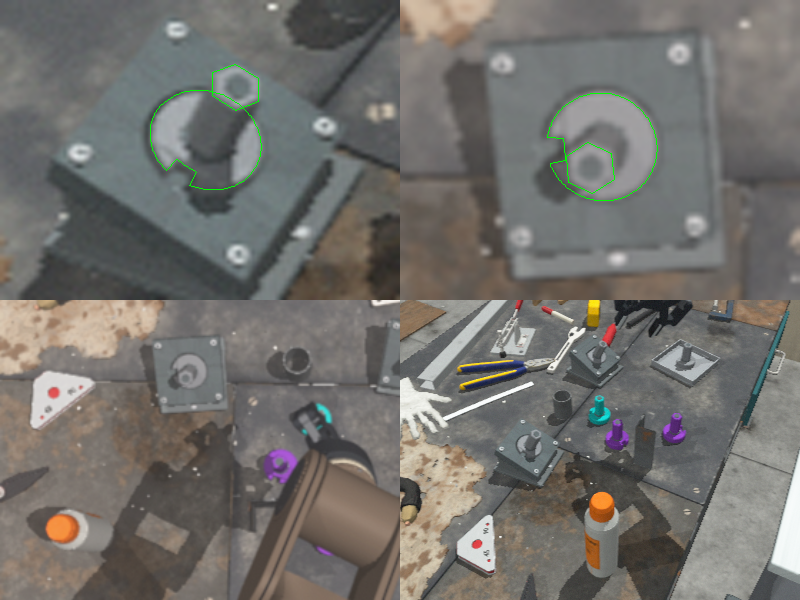

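The notched insert lies on its seated outline in both views. The can, angle iron, pipe and look-alikes stand where they were, the worn insert stands in the tray, and the arm is clear of everything. I'll hand it in.

```bash
python3 -c "
from plant import ctrl
print(ctrl.sign_off())"
```

```text
the job is handed in; nothing more can be done
None
```

The job is handed in at about 25 s: the worn insert stands in the tray, both new inserts look fully home and are released, and the spray can, angle iron and pipe stand where they were.

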